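# Line up a flat-edged end cover in its jig and lock it

## Task

Set up the round aluminium cover in the plywood jig for drilling: without taking it out of its bore, turn it in place (its stud gives a fingertip something to push) until its flat edge faces the steel alignment bar, and slide the bar up so that it lies flush against the flat. Then swing the keeper arm across over the cover, fully to its stop. Leave the cover seated and do not disturb the jar, the carton and the screwdriver lying around the jig.

Things in the scene. Friction and masses are not known exactly. Their poses are not given: they have to be found in the camera images.
- jig: plywood board 220 x 250 mm, 20 mm thick, fixed to the bench. Origin: bench level, under the axis of its round bore (42 mm across, 12 mm deep); z up. It spans x -130 to 90, y -145 to 105 mm from there. The bar is on its -y side and slides to +y, between guide strips (x +-55 to +-69, y -130 to -55 mm, 12 mm above the board); the keeper's pivot stands at x -100, y 0 mm.
- cover: loose aluminium disc 110 mm across, 10 mm thick (20 to 30 mm above the bench), 0.35 kg, with one straight flat edge on its own -y side. A spigot underneath (40 mm across, 10 mm long) sits in the bore with about 1 mm play, so it turns in place, held only by slight friction. Origin: on its axis, at the disc's underside; z up. Lined up when its x and y axes point as the jig's.
- stud (a point): plain upright steel stud on the cover, 14 mm across, standing 28 mm above the cover's top (30 to 58 mm above the bench); the point is half-way up it. It stands 38 mm from the cover's axis, towards the cover's own (+x, +y), that is 135 degrees from the flat; pushing it sideways along its circle turns the cover.
- flat (a point): middle of the cover's flat edge (63 mm long, 45 mm from the cover's axis), half-way up the disc
- bar_back (a point): middle of the back (-y) face of the alignment bar: a plain steel bar 106 mm long (along the jig's x), 18 mm thick, 22 mm tall (20.5 to 42.5 mm above the bench). Pushing this face towards the jig's +y slides it; the board is bare behind it for at least 36 mm.
- bar_face (a point): middle of the front (+y) face of the bar, the face that is to lie against the flat; 25.5 mm above the bench
- bar (a joint): travel of the bar in m towards the jig's +y, stops at 0 and 0.045; about 2.5 N of friction, stays where left. At 0 its face is 85 mm from the bore axis. It meets the flat of a lined-up cover at about 0.040; the round edge stops it at about 0.030 if the flat does not face it. Pressed on a flat within about 20 degrees of parallel, it turns the cover flush.
- keeper_knob (a point): half-way up the upright steel knob on the keeper arm (16 mm across, 28 mm tall, 44.5 to 72.5 mm above the bench), 62 mm from the pivot axis. The keeper is a dark steel arm 18 mm wide, 12 mm thick, reaching 75 mm from its pivot, 32.5 to 44.5 mm above the bench, so it passes over the cover with 2.5 mm to spare.
- keeper_pivot (a point): on the keeper's upright pivot axis, half-way up the arm
- keeper (a joint): angle of the keeper arm in rad: 0 when the arm points to the jig's +y (parked), growing clockwise seen from above, to its end stop at 1.571, where it points to the jig's +x and lies over the cover. Other end stop -0.35. Light friction (about 1 N at the knob); it stays where it is left.
- jar_mid (a point): glass jar with a steel lid, 64 mm across, 85 mm tall, standing beside the jig (bystander); point half-way up
- carton_mid (a point): small cardboard carton 90 x 70 x 50 mm beside the jig (bystander); point at its centre
- driver: screwdriver 190 mm long lying on the bench beyond the jig (bystander)

How it is judged:
By the outcome, as a careful person would: the job done as asked, in the order asked, and still so for the second after the job is handed in, with the robot touching nothing.
It also fails if it takes over 64 s, if anything falls off the work surface, if the arm or the gripper's body presses on something with over 40 N, if the wrist force passes 120 N, or if a joint passes its speed limit or range.

## Robot

A 6-joint arm with a two-finger parallel gripper is mounted at the origin on the work surface. World frame = base frame: x ahead of the robot, y to its left, z up, the work surface at z = 0. Lengths are in m, angles in rad, forces in N, time in s.
With the tool pointing down it reaches from about 0.275 to 1 m from the base axis. Payload 8.4 kg.
Tool frame: the origin (TCP) lies on the centre line of the jaws, within the pads' length; the fingertips stand 17 mm ahead of it and the grasp point (between the pads) lies 2 mm behind it (bot.tcp_to_tips is the z of the fingertips in the tool frame, in m); z points along the fingers, y is the line along which they close (so a half turn about z gives the same grasp; the last joint's range is limited). The gripper opens to 85 mm and grips with 20 to 120 N. Pads are 22 mm wide; open, the fingers measure 114 mm over their backs; the gripper's body (76 mm by 85 mm) begins 54 mm behind the grasp point. The pads swing forward as they close: fully open they stand 13 mm farther back than shut.
Start: joints at [1.173, 0.353, 1.633, -0, 1.155, -0.002], TCP at [0.241, 0.577, 0.248] pointing down, gripper open.
Joint ranges: [-2.63, 2.63], [-0.92, 2.1], [0.06, 2.66], [-1.3, 4.44], [0, 2.69], [-3.02, 3.02]. Speed limits (rad/s): [2.22, 2.22, 2.79, 3.14, 3.14, 3.14].

## Interface

Orientations are given as a unit quaternion [x, y, z, w].
In Python, from workcell import bot, hand, kinematics, get_obs, vision, hand_in gives the robot as it stands. The module is installed in compiled form; this text tells all that it offers. Calls block until the motion is done:
- bot.reach(position, orientation): joint-space move of the TCP to a pose.
- bot.servo_line(position, ori=None, velocity=0.15): straight line of the TCP; ori=None keeps the orientation; velocity is the mean speed in m/s.
- bot.goto_joints(angles): joint-space move.
- hand.move_gripper(opening, strength=None): finger opening in m; strength is the grip in N (None keeps the last); returns when the fingers have stopped.
- bot.dwell(seconds).
- kinematics.solve_ik(position, orientation): joint angles nearest the present ones, or None.
- get_obs(): the state.
- vision.read_camera(name): name is "scene" or "top"; returns a dict with "frame" (420x560x3 uint8, red, green, blue), "intrinsics" (3x3 intrinsics, pixels), "dist" ([k1, k2, p1, p2, k3] as OpenCV has them; the pictures are not rectified), "view" (4x4, takes a point from world to camera coordinates). Camera axes: x right, y down, z forward; pixel columns grow to the right and rows downward; lengths in m; the calibration is good to about 2 mm. A picture is of the moment at which its call begins. There is no depth.
A pose or a line that the arm cannot do raises bot.IKError and nothing moves.
- hand_in(): hands the job in; it is judged then, once.
The state is a dict: "time_s": time; "joint_pos": joint angles; "joint_vel": joint speeds; "joint_efforts": joint torques, N m; "position": TCP position; "orientation": TCP orientation; "wrist_force": force on the tool from outside, world axes, zero at the start; "ft_torque": the same for the moment, N m; "gripper_width": finger opening in m; "grip_force": force on a finger pad.
Only numpy, scipy, OpenCV 4.12 (cv2) and the standard library are available. Lean on these libraries where they do the work, as an engineer would, in place of code of your own. Each camera call takes 0.05 s, during which the arm holds its last target. There are 200 camera calls.

## Working session

There is one attempt and no reset: what is moved stays moved. The work goes in short steps, each a Python script; the robot and the scene stay as the last script left them, time stands still between calls to the robot, and variables do not carry over. Pictures are saved under pics/ and viewed, at most 10 in all, crops included, and the job is handed in when it is done.

```bash
mkdir -p pics
cat > h.py <<'E'
import numpy as np, cv2
from workcell import bot, hand, kinematics, get_obs, vision, hand_in
def snap(cam,fn,crop=None,scale=1):
    c=vision.read_camera(cam); im=c["frame"][:,:,::-1]
    if crop: x0,y0,x1,y1=crop; im=im[y0:y1,x0:x1]
    cv2.imwrite("pics/"+fn,cv2.resize(np.ascontiguousarray(im),None,fx=scale,fy=scale,interpolation=cv2.INTER_CUBIC)); return c
def ray(c,uv,z):
    K=np.array(c["intrinsics"]);V=np.array(c["view"])
    p=cv2.undistortPoints(np.array(uv,float).reshape(-1,1,2),K,np.array(c["dist"],float)).reshape(-1,2)
    R,t=V[:3,:3],V[:3,3]; o=-R.T@t; d=np.c_[p,np.ones(len(p))]@R
    z=np.broadcast_to(z,len(p)); return o+d*((z-o[2])/d[:,2])[:,None]
def proj(c,P):
    V=np.array(c["view"]);return cv2.projectPoints(np.array(P,float).reshape(-1,3),cv2.Rodrigues(V[:3,:3])[0],V[:3,3],np.array(c["intrinsics"]),np.array(c["dist"],float))[0].reshape(-1,2)
E
python3 - <<'E'
from h import *
snap("top","t0.png",None,1.42);snap("scene","s0.png",None,1.42)
o=get_obs();print(o["time_s"],o["orientation"])
E
```

```text
0.1 [ 1.96634226e-01  9.80476705e-01 -6.28504399e-04 -1.32936487e-04]
```

View pics/t0.png

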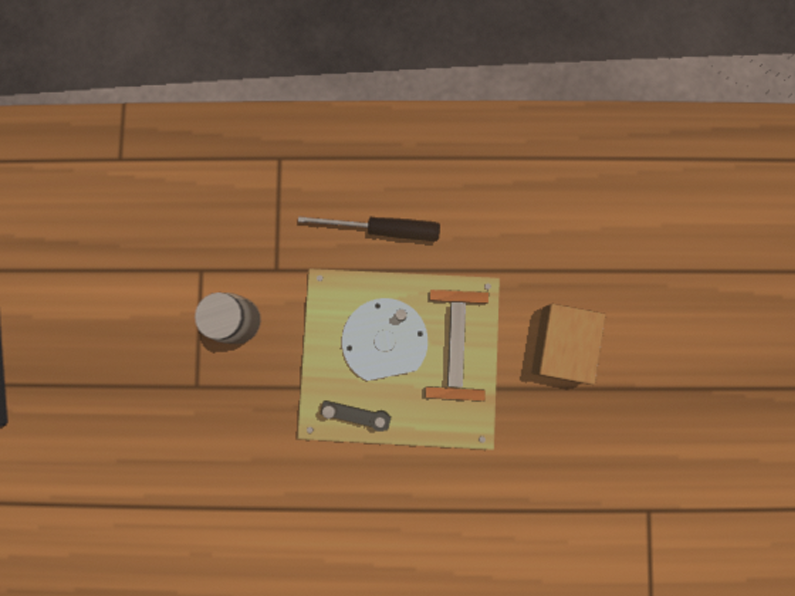

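View pics/s0.png

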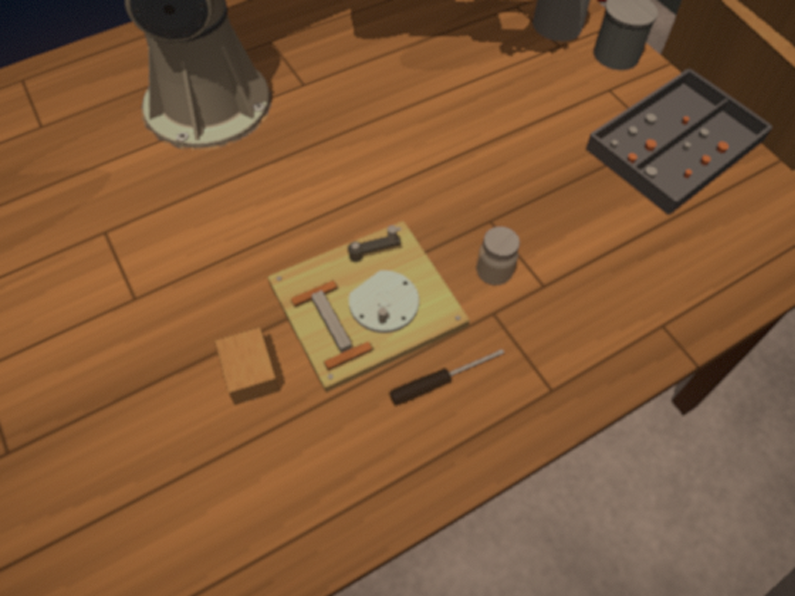

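The top view shows the bar on the right (jig -y points right), the keeper pivot at the bottom (379,421) and its knob at (328,411). The cover is centred near (385,341), its flat faces down-right and its stud is at the upper right (401,315). I'll enlarge it next.

Run:
```python
from h import *
c=snap("top","t1.png",(200,180,360,325),5)
q=np.array([[310,269],[499,278],[493,449],[298,438]])/1.42
P=ray(c,q,0.02);print(P.round(4))
print(ray(c,np.array([[385,341]])/1.42,.03))
print(get_obs()["time_s"])
```

```text
[[ 0.6811  0.1641  0.02  ]
 [ 0.67   -0.0845  0.02  ]
 [ 0.4501 -0.0742  0.02  ]
 [ 0.4621  0.1751  0.02  ]]
[[0.58657809 0.06407938 0.03      ]]
0.15
```

View pics/t1.png

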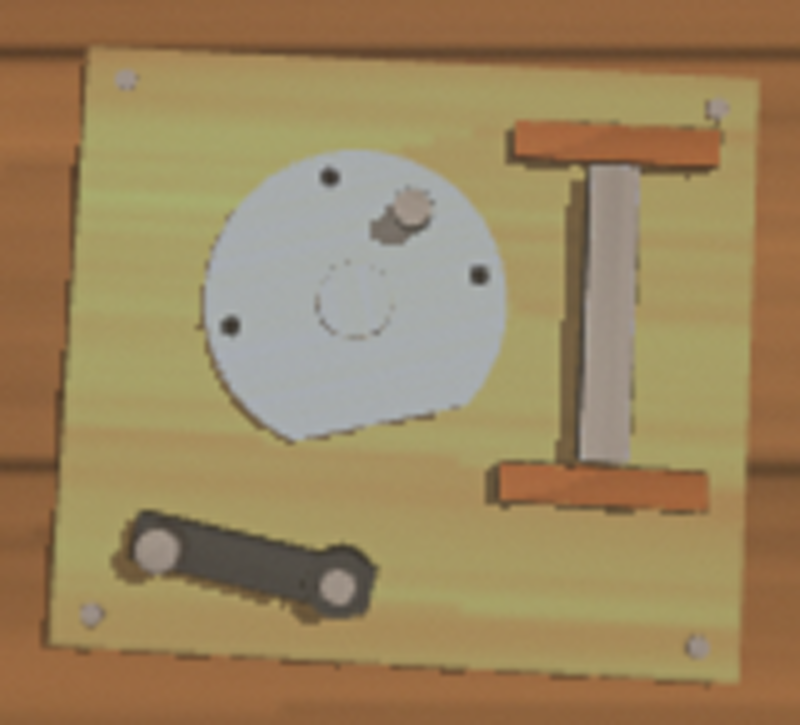

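```bash
cat >> h.py <<'E'
from scipy.spatial.transform import Rotation as Ro
def ori(psi): # tool down, tool x at world angle psi (closing line is across it)
    x=np.array([np.cos(psi),np.sin(psi),0]);z=np.array([0,0,-1.]);return Ro.from_matrix(np.c_[x,np.cross(z,x),z]).as_quat()
E
python3 - <<'E'
from h import *
c=vision.read_camera("top")
U=lambda a:(np.array(a,float)+.5)/5-.5+[200,180]
P=ray(c,U([[88,46],[760,80],[740,684],[50,646]]),.02)[:,:2]
M=np.array([[90,105],[90,-145],[-130,-145],[-130,105]])/1e3
a,b=P-P.mean(0),M-M.mean(0)
y=np.arctan2((b[:,0]*a[:,1]-b[:,1]*a[:,0]).sum(),(a*b).sum());R=np.array([[np.cos(y),-np.sin(y)],[np.sin(y),np.cos(y)]])
t=P.mean(0)-R@M.mean(0);print("yaw",y,"t",t,"res",(P-M@R.T-t).round(4).tolist())
J=lambda uv,z:(ray(c,U(uv),z)[:,:2]-t)@R
print("bore ring",J([[355,300]],.03))
s=J([[411,208]],.058)[0];print("stud",s,np.degrees(np.arctan2(s[1],s[0])))
f=J([[294,440],[466,405]],.03);print("flat",f,np.degrees(np.arctan2(*(f[1]-f[0])[::-1])))
k=J([[157,550]],.0725)[0];print("knob",k,"pivot",J([[337,587]],.05))
print("bar top",J([[590,165],[640,165],[629,462],[579,462]],.0425))
np.savez("jig.npz",y=y,t=t,R=R)
print(bot.tcp_to_tips,get_obs()["time_s"])
E
```

```text
yaw -0.045507953566183215 t [0.58684191 0.06454981] res [[0.0008, 0.0009], [0.0002, -0.0005], [-0.0006, -0.0006], [-0.0003, 0.0002]]
bore ring [[0.00068963 0.00052717]]
stud [ 0.03305823 -0.01839363] -29.09161245113182
flat [[-0.05088722  0.01988157]
 [-0.03513524 -0.04158616]] -75.62645490906074
knob [-0.08848227  0.06160637] pivot [[-0.10010277  0.00080584]]
bar top [[ 0.05294602 -0.08173694]
 [ 0.05383792 -0.09967808]
 [-0.05199884 -0.0999017 ]
 [-0.05289302 -0.08222244]]
0.017 0.2
```

```bash
cat >> h.py <<'E'
import os
if os.path.exists("jig.npz"):
    D=np.load("jig.npz");Y=float(D["y"]);T=D["t"];Rj=D["R"]
    W=lambda x,y,z:np.r_[Rj@[x,y]+T,z]
def arc(cx,cy,r,th0,th1,z,step=8,v=.06,fmax=25):
    fm=0
    for th in np.linspace(th0,th1,max(2,int(abs(th1-th0)/step)+1))[1:]:
        a=np.radians(th);bot.servo_line(W(cx+r*np.cos(a),cy+r*np.sin(a),z),ori(a+Y),velocity=v)
        f=np.linalg.norm(get_obs()["wrist_force"]);fm=max(f,fm)
        if f>fmax: print("force",f,"at",th);break
    print("maxF",fm,"t",get_obs()["time_s"])
E
python3 - <<'E'
from h import *
hand.move_gripper(.024)
a=np.radians(-29);x,y=.038*np.cos(a),.038*np.sin(a)
bot.reach(W(x,y,.13),ori(a+Y)); print(get_obs()["wrist_force"],get_obs()["time_s"])
bot.servo_line(W(x,y,.058),velocity=.1); print(get_obs()["wrist_force"])
arc(0,0,.038,-29,52,.058)
bot.servo_line(W(.038*np.cos(np.radians(51)),.038*np.sin(np.radians(51)),.12),velocity=.15)
# to behind the bar
hand.move_gripper(0)
o=ori(np.pi/2+Y)
print(get_obs()["joint_pos"],kinematics.solve_ik(W(0,-.125,.10),o))
bot.reach(W(0,-.128,.12),o)
snap("top","t2.png",(200,180,360,325),5);snap("scene","s2.png",(180,140,340,285),5)
print(get_obs()["time_s"])
E
```

```text
[-0.47446473 -0.45939746  0.32264545] 3.1667
[ 1.15181086 -0.05128893  0.4665592 ]
maxF 1.1252769240858493 t 6.95
[ 1.48337538e-01  4.87498649e-01  1.74792308e+00 -3.55179338e-06
  9.07292119e-01  8.57247678e-01] [-1.05991502e-01  4.69319550e-01  1.83680227e+00 -4.44089210e-16
  8.35470830e-01 -6.04835482e-02]
8.8583
```

View pics/t2.png

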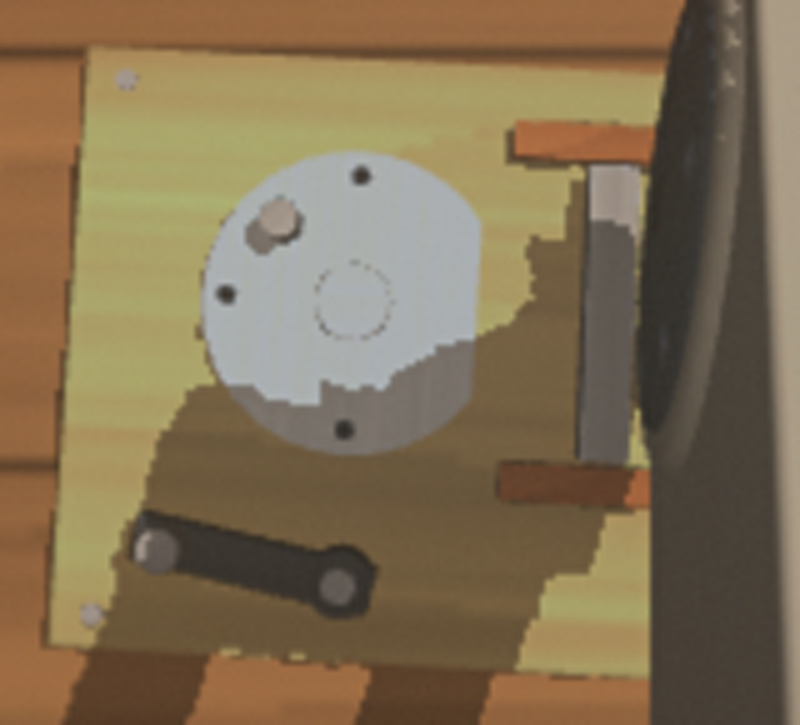

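View pics/s2.png

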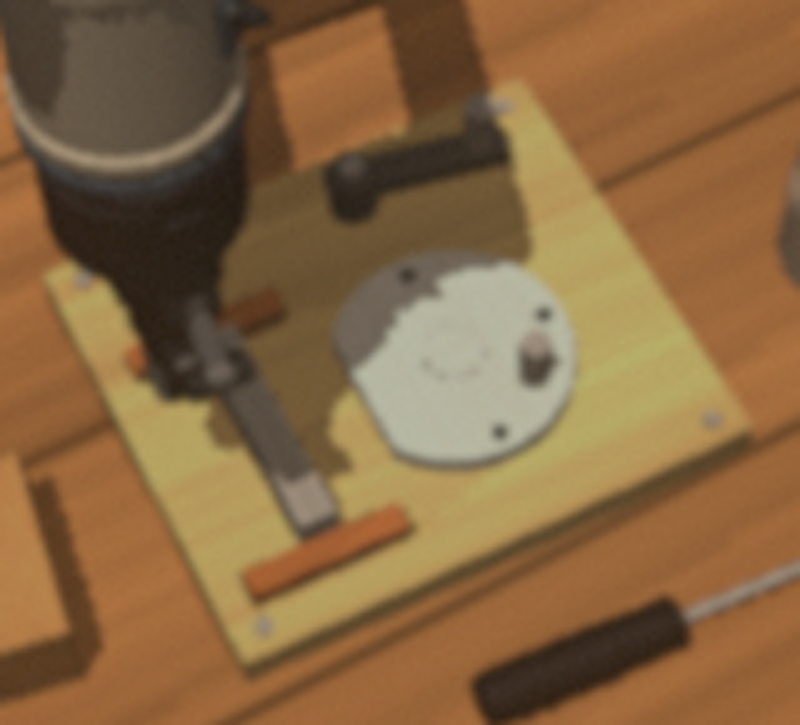

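The turn worked: in the top view the flat, (481,218) to (472,400), is parallel to the bar face, and the cover is still seated. Next I'll push the bar.

Run:
```python
from h import *
z=.044
bot.servo_line(W(0,-.128,z),velocity=.12)
b=get_obs()["wrist_force"];print("down",b)
fy=lambda:(Rj.T@(get_obs()["wrist_force"]-b)[:2])[1]
bot.servo_line(W(0,-.090,z),velocity=.06);print(-.090,fy())
y=-.090
while y<-.062:
    y+=.001;bot.servo_line(W(0,y,z),velocity=.03);f=fy();print(round(y,4),round(f,1),end="; ")
    if abs(f)>14:break
p=Rj.T@(get_obs()["position"][:2]-T);print(p,get_obs()["time_s"])
bot.servo_line(W(0,y-.02,z),velocity=.1);bot.servo_line(W(0,y-.03,.14),velocity=.2)
hand.move_gripper(.026)
a=np.radians(90-10.8);bot.reach(W(-.1+.062*np.cos(a),.062*np.sin(a),.14),ori(a+Y))
snap("top","t3.png",(200,180,360,325),5)
print(get_obs()["time_s"])
```

```text
down [ 0.73241768 -0.08259907 -0.05531869]
-0.09 -0.7004436479082021
-0.089 -0.6; -0.088 -0.8; -0.087 -2.5; -0.086 -0.9; -0.085 -1.9; -0.084 -1.7; -0.083 -1.1; -0.082 -1.7; -0.081 -1.8; -0.08 -1.2; -0.079 -1.1; -0.078 -1.5; -0.077 -1.6; -0.076 -1.5; -0.075 -1.8; -0.074 -2.0; -0.073 -3.9; -0.072 -9.8; -0.071 -15.2; [ 2.0218272e-05 -7.2850402e-02] 15.175
17.3417
```

View pics/t3.png

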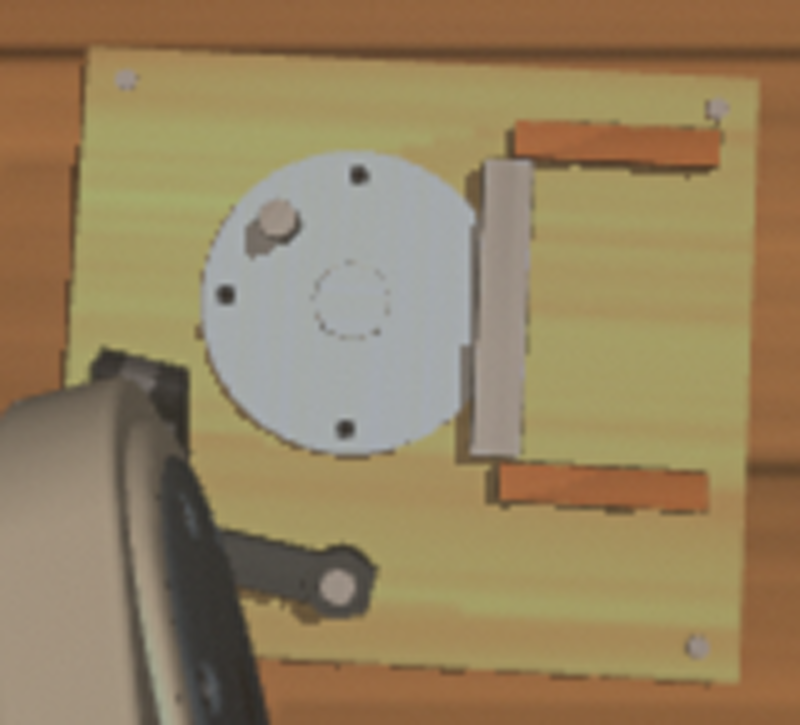

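Forces and picture agree that the bar lies against the flat: its left face is at (481,160) to (472,455). Next is the keeper.

Run:
```python
from h import *
a=np.radians(79.2);z=.071
bot.servo_line(W(-.1+.062*np.cos(a),.062*np.sin(a),z),velocity=.12);print(get_obs()["wrist_force"])
arc(-.1,0,.062,79.2,2,z)
arc(-.1,0,.062,2,-12,z,step=1,v=.03,fmax=9)
p=Rj.T@(get_obs()["position"][:2]-T)-[-.1,0];print(np.degrees(np.arctan2(p[1],p[0])),get_obs()["wrist_force"])
bot.servo_line(W(-.1+.062,0,z),ori(Y),velocity=.05)
bot.servo_line(W(-.1+.062,0,.16),velocity=.2)
bot.reach(W(-.1,.25,.25),ori(Y+np.pi/2))
snap("top","t4.png",(200,180,360,325),5);snap("scene","s4.png",(150,110,380,290),3.4)
print(get_obs()["time_s"])
```

```text
[0.38605637 0.0553248  0.90453176]
maxF 1.511381675167408 t 20.8417
force 13.463084894230647 at -7.0
maxF 13.463084894230647 t 23.0917
-5.49297974930941 [-0.65781822 13.38476556 -1.29227743]
25.1417
```

View pics/t4.png

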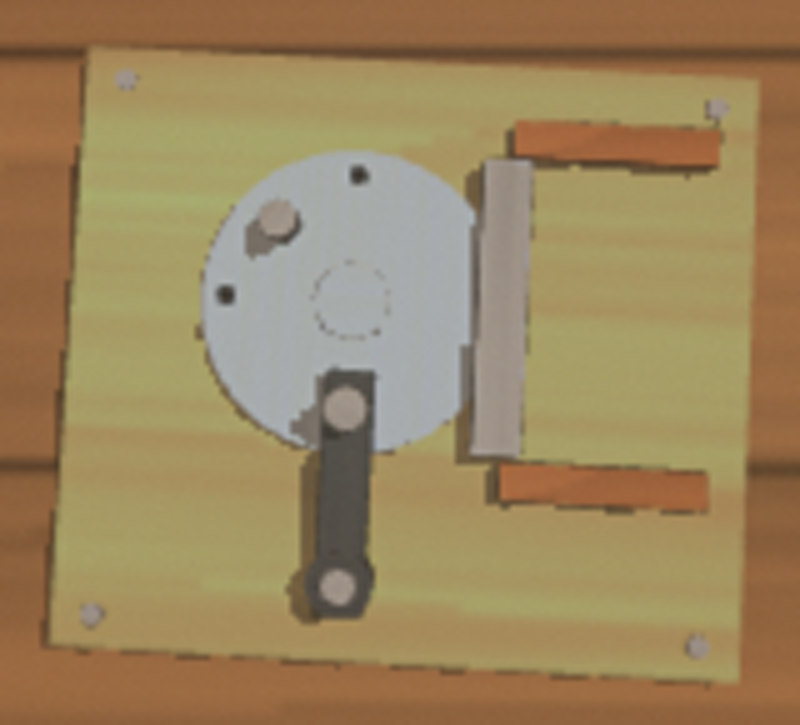

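View pics/s4.png

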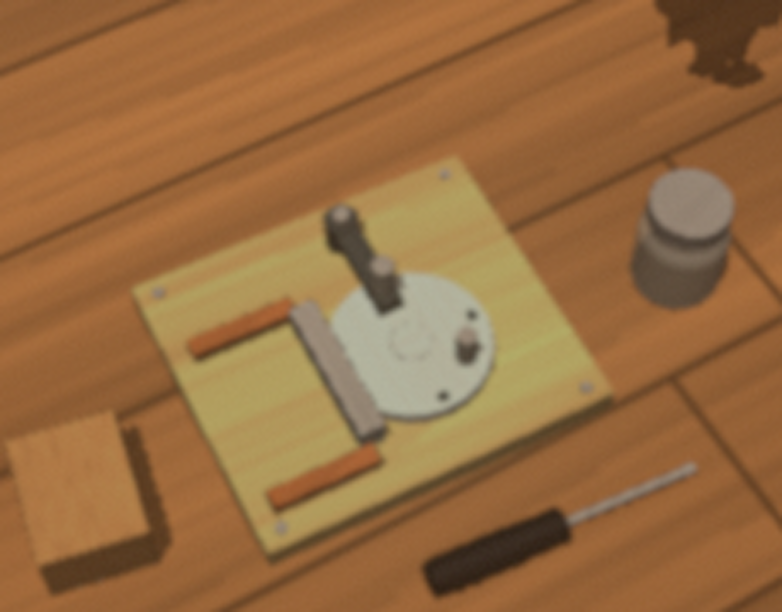

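The keeper lies along the jig's +x at its stop (pivot (337,587), knob (345,408)). The bar is flush on the flat, and the jar, carton and screwdriver haven't moved.

```bash
python3 -c "
from h import *
print(hand_in())"
```

```text
the job is handed in; nothing more can be done
None
```

The job is done and handed in at about 25 s of the 64 s allowed: the cover is turned and still seated, the bar is flush on its flat, the keeper is swung fully to its stop, and the jar, carton and screwdriver were not disturbed.

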